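# Catch the springing till drawer

## Robot

A 7-joint arm with a two-finger parallel gripper is mounted at the origin on the work surface. World frame = base frame: x ahead of the robot, y to its left, z up, the work surface at z = 0. Lengths are in m, angles in rad, forces in N, time in s.
With the tool pointing down it reaches from about 0.35 to 0.9 m from the base axis. Payload 8.1 kg.
Tool frame: the origin (TCP) lies midway between the tips of the shut fingers; the grasp point (between the pads) lies 19 mm behind it (arm.pinch_z is the distance from the TCP to the grasp point, in m); z points along the fingers, y is the direction in which the jaws open and shut (so a half turn about z gives the same grasp; the last joint's range is limited). The gripper opens to 92 mm and grips with 3 to 60 N. Pads are 19 mm wide; open, the fingers measure 130 mm over their backs; the gripper's body (75 mm by 190 mm) begins 47 mm behind the grasp point.
Start: joints at [-1.277, 0.434, 0.025, 1.573, -0.012, 1.134, -0.075], TCP at [0.242, 0.576, 0.187] pointing down, gripper open.
Joint ranges: [-2.62, 2.62], [-0.44, 2.09], [-1.27, 1.32], [0.08, 2.57], [-1.32, 4.46], [0.12, 2], [-2.74, 2.74]. Speed limits (rad/s): [2.22, 2.22, 3.01, 3.01, 3.14, 3.14, 3.14].

## Interface

Orientations are given as a rotation vector (axis times angle).
In Python, from cell import arm, eyes gives the robot as it stands.
- The arm moves only by the tool apply_moves, never from a script. Its argument "targets" is one flat list of numbers, 5 for each row, row after row: the closure, from 0 (fully open) to 1 (shut), then the shift along the tool's x, y, z each as a share of 40 cm, from -1 to 1, then the turn about the tool's z as a share of pi/2 rad, from -1 to 1. A call has 1 to 20 rows; each row shifts and turns the commanded pose from where the row before left it, along the tool's axes as they then stand; what a row does not reach is not made up. A row lasts 1/8 s, in which the tool goes at most 62.5 mm and 10.7 degrees, less where a joint would pass 70% of its speed; a pose out of reach is approached as far as the arm can. A call with a number of a shift or a turn outside -1 to 1 is refused whole. A call with a gripper value outside its range is refused whole. The fingers move at their own pace and stop on an object; "grip_force" is the grip in N (left out, the last holds). Time passes only in rows, so rows that do not move let the fingers close. It gives the time, the measured TCP pose, the force and the opening at its end, in the units of the state.
- arm.observe(): the state, without advancing time (a new reading comes with each control period).
- eyes.get_image(name): name is "scene" or "top"; returns the picture (480x640x3 uint8, red, green, blue); there is no depth.
- eyes.camera_params(name): a dict with "camera_matrix" (3x3 intrinsics, pixels), "distortion" ([k1, k2, p1, p2, k3] as OpenCV has them; the pictures are not rectified), "xyz" and "attitude" of the camera in the world. Camera axes: x right, y down, z forward; pixel columns grow to the right and rows downward; lengths in m; the calibration is good to about 2 mm. A picture is of the moment at which its call begins. camera_params takes no time and is no camera call.
- arm.sign_off(): hands the job in, once; it reports no verdict.
The state is a dict: "clock": time; "joints": joint angles; "dq": joint speeds; "joint_efforts": joint torques, N m; "position": TCP position; "ee_rot": TCP orientation; "force": force on the tool from outside, world axes, zero at the start; "ft_torque": the same for the moment, N m; "width": opening from 0.0 (shut) to 1.0 (fully open).
Only numpy, scipy, OpenCV 4.12 (cv2) and the standard library are available. Lean on these libraries where they do the work, as an engineer would, in place of code of your own. Each camera call takes 0.05 s, during which the arm holds its last target.

## Task

Open the cafe till without letting its drawer fly out: push in the release button on the till's front with one finger while the other finger waits just in front of the drawer, and catch the drawer on that finger within the first inch, keeping the button in until the drawer rests against it. Then let the drawer push your finger back slowly until its spring is spent and it stays where it is, about a hand's width open, and take your hand away. Pick nothing up, and leave the coffee, the bottle, the biscuit jar and the card reader where they stand.

Things in the scene. Friction and masses are not known exactly. Their poses are not given: they have to be found in the camera images.
- till: the till: a flat dark steel box 340 deep (x) x 330 wide (y) x 88 mm high, fixed to the counter. Origin: centre of its underside on the counter. Its front, the plane x = -170 mm in its frame, faces -x (to the robot, give or take its yaw) and runs from 10 to 80 mm above the counter, under a flush 8 mm top plate. Seen from the robot, the right-hand 50 mm of the front (y -165 to -115 mm) is a fixed cheek with the release button; the rest is the drawer
- release_face (a point): middle of the outer face of the grey rectangular release button, 26 wide (y) x 32 mm high, centred 52 mm above the counter and 25 mm from the right-hand edge (till frame y = -140 mm). Unpressed, the face stands 16 mm out from the till's front; axes as the till's; it moves with the button
- release (a joint): release button: 0 = out, grows as it is pushed in (+x of the till), 0.009 m = fully in (then its face still stands 7 mm out from the till's front). It springs back; about 2 N at first, 6 N fully in. The latch lets the drawer go at about 0.006 m
- drawer_slide (a joint): drawer: 0 = shut and latched, flush with the front; grows as it slides out along -x of the till, at most 0.24 m. Once unlatched, a spring ejector pushes it out with 9 N at the start, falling to 4 N at 0.080 m, where the spring ends; beyond that only the runners slow it (1.2 N of friction plus 4 N per m/s). Left alone it flies out at about 0.5 m/s to some 0.2 m, into the coffee. Drawer with coins about 1.5 kg
- drawer: the drawer, of which the flat steel front is seen when shut: front 276 wide (y, till frame -113 to +163 mm) x 69 high (10 to 79 mm above the counter) x 12 mm thick, its right-hand edge 14 mm from the release button. Origin: middle of the front's outer face, 45 mm above the counter (till frame x = -170 mm when shut, y = +25 mm); axes as the till's; it moves with the drawer. A small lock barrel in the middle stands 3 mm out
- coffee: takeaway cup of coffee with a white lid, 84 mm across, 104 mm high, standing in front of the drawer within its full travel, its near side about 140 to 170 mm from the shut drawer and towards the left half. Origin: centre of its underside
- water: glass bottle 58 mm across, 190 mm high, off one front corner of the till, left or right. Origin: centre of its underside
- biscuits: lidded clear biscuit jar 100 mm across, 126 mm high, off the other front corner of the till. Origin: centre of its underside
- card_reader: grey card reader 165 x 78 x 40 mm lying on the till's top (88 mm above the counter), its length roughly along the front and at least 70 mm behind it. Origin: centre of its underside

How it is judged:
On the way, in this order (a step that is already met when the one before it is completed fails the run):
1. the release button is pushed in far enough to unlatch (value of joint release above 0.005 m).
2. the drawer, less than 35 mm out, rests against a finger while the button is still pushed in (value of joint each of release, drawer_slide above 0.003 m and value of joint drawer_slide below 0.035 m and contact force between the fingers and drawer above 0.5 N), for 0.1 s.
At the end, for the whole second after the job is handed in: the drawer stands still 65 to 130 mm open, the release button is back out, and the coffee, bottle, jar and card reader are within 20 mm of where they stood (value of joint drawer_slide between 0.065 and 0.13 m and velocity of joint drawer_slide between -0.01 and 0.01 m/s and value of joint release below 0.002 m and distance of each of coffee, water, biscuits, card_reader from where it was at the start of the episode below 0.02 m); the robot touches nothing.
It fails at once if the drawer runs loose: faster than 0.3 m/s when more than 45 mm out (value of joint drawer_slide above 0.045 m and velocity of joint drawer_slide above 0.3 m/s).
It fails at once if the drawer is open 150 mm or more (value of joint drawer_slide above 0.15 m).
It fails at once if the coffee, the bottle, the jar or the card reader is picked up, tipped or pushed aside (distance of any of coffee, water, biscuits, card_reader from where it was at the start of the episode above 0.025 m or angle between any of coffee, water, biscuits's own z axis and vertical above 0.3 rad).
It also fails if it takes over 38 s, if anything falls off the work surface, if the arm or the gripper's body presses on something with over 40 N, if the wrist force passes 120 N, or if a joint passes its speed limit or range.

## Working session

There is one attempt and no reset: what is moved stays moved. The work goes in short steps, Python scripts to look and compute and a tool call to move; the robot and the scene stay as the last step left them, time stands still between calls to the robot, and variables do not carry over. Pictures are saved under pics/ and viewed, and the job is handed in when it is done.

Besides the shell and the picture viewer there is one more tool, called as a command line: name --argument value ..., lists and objects as JSON in quotes. apply_moves: Moves the arm, as the interface text tells. Its arguments: {"type":"object","properties":{"targets":{"type":"array"},"grip_force":{"type":"number"}},"required":["targets"]}

```bash
ls; mkdir -p pics; python3 - <<'E'
from cell import arm, eyes
import cv2
print(arm.observe())
for n in("scene","top"):
    cv2.imwrite(f"pics/{n}0.png",eyes.get_image(n)[:,:,::-1]); print(eyes.camera_params(n))
E
```

```text
pics
{'clock': 0.0, 'joints': array([-1.27659287,  0.43524783,  0.02497828,  1.57411682, -0.01161723,
        1.13397754, -0.07509242]), 'dq': array([ 6.00489375e-04, -1.22464348e-03, -4.74195659e-04,  8.48979622e-04,
       -5.68838316e-04, -6.65799780e-05, -1.43605059e-03]), 'joint_efforts': array([-1.39799700e-03, -6.67866755e+01,  9.84391160e-01, -3.14473557e+01,
       -6.05462515e-02,  4.29730152e-02,  1.80437232e-04]), 'position': array([0.24137634, 0.57587859, 0.18602201]), 'ee_rot': array([-6.19294404e-01, -3.07975803e+00,  2.50307576e-03]), 'force': array([0.4490721 , 0.30324403, 0.10758491]), 'ft_torque': array([0.01911152, 0.00093164, 0.03632406]), 'width': 1.0050147740366402}
{'camera_matrix': array([[583.37779332,   0.        , 314.97919857],
       [  0.        , 583.37779332, 242.35535603],
       [  0.        ,   0.        ,   1.        ]]), 'distortion': array([-0.10364786,  0.        ,  0.        ,  0.        ,  0.        ]), 'xyz': array([1.32536448, 0.50731192, 0.85506354]), 'attitude': array([-1.17090161, -2.28099301,  1.01306528])}
{'camera_matrix': array([[475.22778998,   0.        , 316.8064385 ],
       [  0.        , 475.22778998, 242.42534079],
       [  0.        ,   0.        ,   1.        ]]), 'distortion': array([0.00733676, 0.        , 0.        , 0.        , 0.        ]), 'xyz': array([0.47530256, 0.00489624, 1.08551538]), 'attitude': array([-2.14066896,  2.15126292, -0.12887343])}
```

View pics/scene0.png

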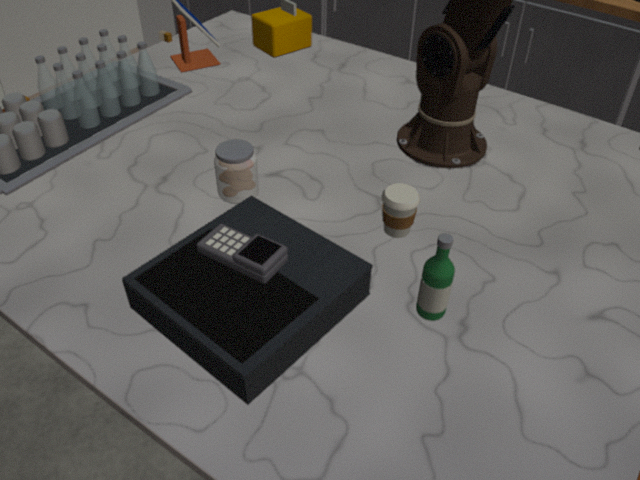

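View pics/top0.png

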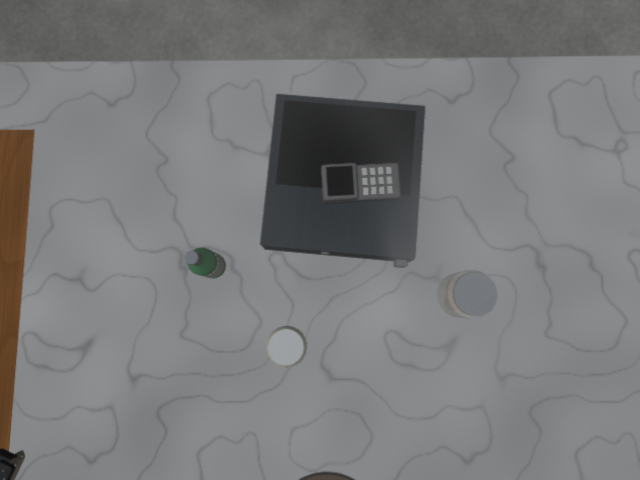

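The top view shows the till front running from (262,247) on the left to (414,260) on the right, with the button at about (401,264). The coffee lid is at (287,346), the bottle is near (210,263) off the left corner, and the jar lid is at (471,293) off the right corner. I'll measure these next.

```bash
cat > h.py <<'E'
import numpy as np, cv2
from scipy.spatial.transform import Rotation as R
def ray(P,uv):
    n=cv2.undistortPoints(np.array([[uv]],float),P['camera_matrix'],P['distortion'])[0,0]
    return P['xyz'],R.from_rotvec(P['attitude']).as_matrix()@np.array([*n,1])
def onz(P,uv,z):
    o,d=ray(P,uv); return o+d*(z-o[2])/d[2]
def px(P,p):
    M=R.from_rotvec(P['attitude']).as_matrix(); 
    return cv2.projectPoints(np.array([p],float),cv2.Rodrigues(M.T)[0],-M.T@P['xyz'],P['camera_matrix'],P['distortion'])[0].ravel()
E
python3 - <<'E'
from cell import eyes
from h import *
im=cv2.imread('pics/top0.png')
cv2.imwrite('pics/crop.png',cv2.resize(im[225:325,250:510],None,fx=3,fy=3,interpolation=cv2.INTER_CUBIC))
g=im.astype(int).sum(2)/3
cv2.imwrite('pics/tillmask.png',((g<75)*255).astype('uint8'))
m=((g<80)*255).astype('uint8')
cs,_=cv2.findContours(m,cv2.RETR_EXTERNAL,cv2.CHAIN_APPROX_NONE)
c=[c for c in cs if cv2.pointPolygonTest(c,(340,230),False)>0][0]
print(cv2.contourArea(c),cv2.approxPolyDP(c,6,True).ravel())
P=eyes.camera_params('top')
for n,uv,z in [('L',(262,247),.088),('R',(414,260),.088),('BL',(277,95),.088),('BR',(424,106),.088),('coffee',(287,346),.104),('jar',(472,293),.126),('bottle',(192,258),.19)]: print(n,onz(P,uv,z))
E
```

```text
22746.5 [277  94 261 244 398 258 391 249 405 240 416 211 424 107]
L [0.60023353 0.13436601 0.088     ]
R [ 0.57087604 -0.18585911  0.088     ]
BL [0.93874459 0.10491245 0.088     ]
BR [ 0.90989144 -0.2181585   0.088     ]
coffee [0.3958293  0.07922989 0.104     ]
jar [ 0.50045049 -0.29198752  0.126     ]
bottle [0.5671736  0.25401045 0.19      ]
```

View pics/crop.png

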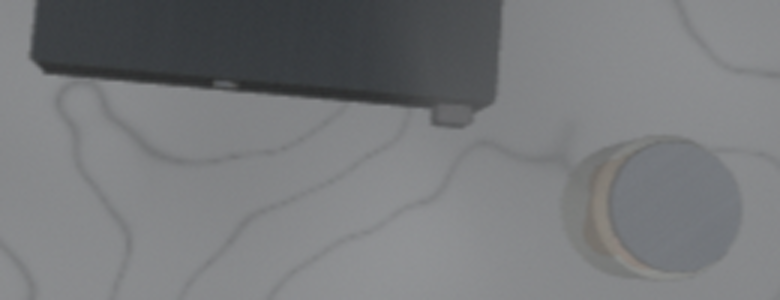

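The crop shows the dark front strip under the top plate edge, the lock barrel at about crop (225,85), and the button at crop (430–473, 103–127). I'll zoom in and stretch the contrast for exact edges.

```bash
python3 - <<'E'
import cv2,numpy as np
im=cv2.imread('pics/top0.png')
a=cv2.convertScaleAbs(im[235:275,255:325],alpha=2.2,beta=-60); b=cv2.convertScaleAbs(im[235:275,370:440],alpha=2.2,beta=-60)
f=lambda q:cv2.resize(q,None,fx=10,fy=7,interpolation=cv2.INTER_NEAREST)
cv2.imwrite('pics/z.png',np.vstack([f(a),f(b)]))
g=im.mean(2)
for c in (275,290,310,350,370,385,395,401,406):
    print(c,240+0,g[240:275,c].astype(int))
for r in (110,150,180,200,220,240): print(r,g[r,258:282].astype(int),g[r,408:430].astype(int))
E
```

```text
275 240 [ 64  64  63  64  62  63  58  49  51  55  81 121 119 124 131 135 136 137
 138 139 138 137 136 136 134 131 127 125 124 123 123 123 125 125 125]
290 240 [ 61  62  63  63  62  63  63  60  51  47  50  75 130 138 138 137 138 139
 137 137 136 135 134 133 129 123 120 124 128 132 134 134 136 136 137]
310 240 [ 60  60  60  61  61  60  61  60  61  58  51  46  51  80 128 134 132 133
 133 133 133 133 133 132 132 134 133 132 133 132 132 133 133 133 133]
350 240 [ 60  59  60  60  61  60  59  61  60  60  60  61  59  52  47  47  59  98
 129 131 131 133 133 132 132 132 133 133 132 131 127 120 127 131 133]
370 240 [ 62  64  63  62  62  62  64  62  62  63  63  62  63  64  62  52  49  50
  65 110 131 133 134 133 135 135 134 134 134 135 136 136 137 136 136]
385 240 [ 71  71  72  71  73  71  71  71  72  73  71  71  71  71  71  70  66  62
  60  65  88 122 126 127 127 125 125 127 130 131 134 135 136 137 137]
395 240 [ 78  77  78  79  78  78  80  80  80  80  80  82  81  81  82  82  82  78
  78  79  87  91  92  92  93  88  92 120 131 133 133 134 133 134 135]
401 240 [ 80  80  80  81  80  80  82  81  8
[... 722 characters left out ...]
7
  49  45  44  43  42  43] [ 62  61  64  68  70  70  71  73  72  73  72  75 100 122 129 130 131 130
 132 131 131 132]
200 [135 135 136 134 136 132 109  78  65  63  62  63  62  63  63  62  61  62
  61  60  60  62  60  61] [ 73  74  75  76  76  77  76  77  77  77  85 112 126 127 127 127 127 128
 126 125 124 122]
220 [134 134 133 130 102  73  64  61  62  64  63  64  63  63  63  63  62  62
  63  62  62  61  62  61] [ 77  78  78  78  78  80  80  80  83  95 116 127 128 128 128 129 129 130
 129 130 131 130]
240 [137 133  99  70  65  64  64  63  65  64  64  65  63  63  63  63  63  64
  61  64  63  63  61  64] [ 81  81  82  84  82  82  84  85 102 120 128 129 129 129 130 129 131 131
 130 130 132 132]
```

View pics/z.png

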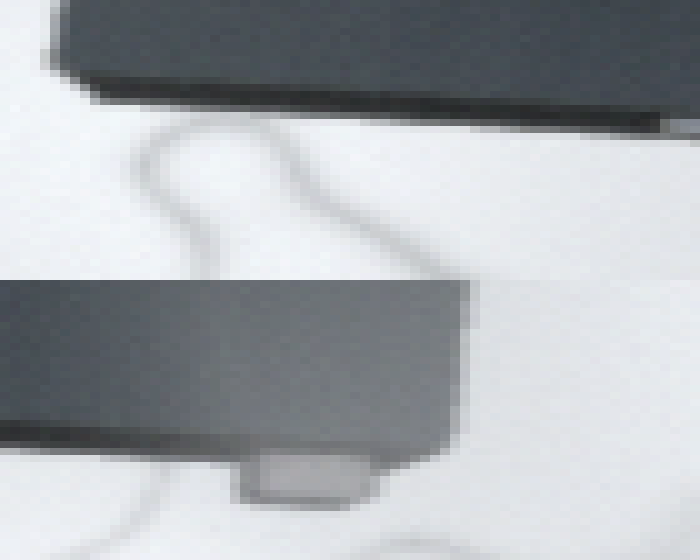

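```bash
python3 - <<'E'
from cell import eyes
from h import *
P=eyes.camera_params('top'); S=eyes.camera_params('scene')
f=lambda L:np.array([onz(P,q,.088)[:2] for q in L])
F=f([(275,246.7),(290,248),(310,249.8),(350,253),(370,254.9),(385,256.1)])
L=f([(273.9,110),(269.6,150),(266.7,180),(264.4,200),(262,220),(259.9,240)])
Rr=f([(424.7,110),(421.6,150),(419.8,180),(418.5,200),(417.2,220),(416,240)])
def fl(A):
    v=cv2.fitLine(A.astype(np.float32),cv2.DIST_L2,0,.01,.01).ravel(); return v[:2],v[2:]
fd,fp=fl(F); ld,lp=fl(L); rd,rp=fl(Rr)
for d in(fd,ld,rd): print(np.degrees(np.arctan2(d[1],d[0])))
X=lambda d,p,e,q: p+d*np.linalg.solve(np.c_[d,-e],q-p)[0]
a,b=X(fd,fp,ld,lp),X(fd,fp,rd,rp); print(a,b,np.linalg.norm(a-b))
print('button front top',onz(P,(401,265.8),.068),'L/R',onz(P,(393.7,262),.068),onz(P,(407.6,263),.068))
n=a-b;n/=np.linalg.norm(n); ex=np.array([n[1],-n[0]]); print('ey',n,'ex',ex)
mid=(a+b)/2
for nm,p in dict(btnpred=mid-.14*n-.016*ex,coffee=np.array([.396,.079]),jar=np.array([.5005,-.292]),bot=np.array([.567,.254])).items():
    print(nm,p,'till rel front',(p-mid)@ex,(p-mid)@n)
# check in scene view
for t in [(a[0],a[1],.088),(b[0],b[1],.088)]: print(px(S,t))
E
```

```text
84.771706
-5.436307
-5.529601
[0.6036899  0.13993339] [ 0.57374525 -0.1873125 ] 0.32861307
button front top [ 0.56047526 -0.1615592   0.068     ] L/R [ 0.56871695 -0.14618213  0.068     ] [ 0.56641415 -0.17582069  0.068     ]
ey [0.09112437 0.99583954] ex [ 0.99583954 -0.09112437]
btnpred [ 0.5600267 -0.1616491] till rel front -0.01600003 -0.14
coffee [0.396 0.079] till rel front -0.20127330623203057 0.08470104878731796
jar [ 0.5005 -0.292 ] till rel front -0.06340093317263867 -0.2752329224016445
bot [0.567 0.254] till rel front -0.046931510415013096 0.27455523500927514
[373.35423868 262.54772001]
[251.44923142 193.6206214 ]
```

The till fit is consistent. The width measures 329 mm (nominal 330), and the predicted button position matches the measured one within 1 mm. The gripper can stay fully open with its jaw axis along the front, leaving about 45 mm of clearance to the jar. I'll lift, turn −17.5° about tool z, and move to a point in front of the button.

apply_moves --targets '[0, 0, 0, -0.08, -0.0972, 0, 0, 0, -0.08, -0.0972, 0, -0.0572, -0.1158, 0, 0, 0, -0.0572, -0.1158, 0, 0, 0, -0.0572, -0.1158, 0, 0, 0, -0.0572, -0.1158, 0, 0, 0, -0.0572, -0.1158, 0, 0, 0, -0.0572, -0.1158, 0, 0, 0, -0.0572, -0.1158, 0, 0, 0, -0.0572, -0.1158, 0, 0, 0, -0.0572, -0.1158, 0, 0, 0, -0.0572, -0.1158, 0, 0, 0, -0.0572, -0.1158, 0, 0, 0, -0.0572, -0.1158, 0, 0, 0, -0.0572, -0.1158, 0, 0, 0, -0.0572, -0.1158, 0, 0, 0, 0, 0, 0, 0, 0, 0, 0, 0, 0]'

```text
clock: 2.35
position: [0.5009, -0.0981, 0.2504]
ee_rot: [-0.144, -3.137, -0.001]
force: [-0.3, -0.2, 0.3]
width: 1.001
```

```bash
cat > st.py <<'E'
from cell import arm, eyes
from h import *
o=arm.observe(); M=R.from_rotvec(o['ee_rot']).as_matrix()
n=np.array([.09112,.99584]);ex=np.array([n[1],-n[0]]);mid=np.array([.5887,-.0237])
p=o['position'];d=p[:2]-mid
print('t',o['clock'],'p',p.round(4),'till x,y',(d@ex).round(4),(d@n).round(4),'yaw err deg',np.degrees(np.arctan2(M[1,1],M[0,1])-np.arctan2(n[1],n[0])).round(2),'tilt',M[2].round(3))
print('F till',(o['force'][:2]@ex).round(2),(o['force'][:2]@n).round(2),o['force'][2].round(2),'w',o['width'],o['ft_torque'].round(2))
E
python3 st.py
```

```text
t 2.35 p [ 0.5009 -0.0981  0.2504] till x,y -0.0807 -0.0821 yaw err deg -0.03 tilt [ 0.001  0.    -1.   ]
F till -0.29 -0.26 0.28 w 1.001413040480817 [ 0.09 -0.03 -0.  ]
```

apply_moves --targets '[0, 0, -0.0025, 0.104, 0, 0, 0, 0, 0.104, 0, 0, 0, 0, 0.104, 0, 0, 0, 0, 0.104, 0, 0, 0, 0, 0.104, 0, 0, 0, 0, 0, 0, 0, 0, 0, 0, 0]'

```text
clock: 3.22
position: [0.5019, -0.0989, 0.0441]
ee_rot: [0.142, 3.137, 0.001]
force: [-0.1, 1.2, 0.1]
width: 1.0
```

```bash
python3 st.py; python3 - <<'E'
from cell import eyes
import cv2,numpy as np
a=eyes.get_image("scene")[:,:,::-1];b=eyes.get_image("top")[:,:,::-1]
cv2.imwrite('pics/v1.png',np.hstack([cv2.resize(a[150:400,180:480],(400,333)),cv2.resize(b[150:400,220:520],(400,333))]))
E
```

```text
t 3.225 p [ 0.5019 -0.0989  0.0441] till x,y -0.0796 -0.0828 yaw err deg 0.04 tilt [-0.001  0.    -1.   ]
F till -0.21 1.18 0.09 w 0.9999366521970477 [ 0.08 -0.02 -0.04]
```

View pics/v1.png

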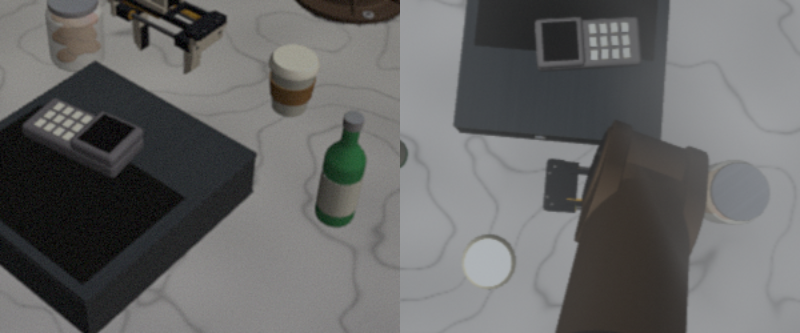

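The left (scene) half shows the fingers in the clear between the till and the coffee. In the right (top) half the wrist is near the jar lid, but it is well above it. Next I advance to just short of the button.

apply_moves --targets '[0, -0.025, 0, 0.004, 0, 0, -0.025, 0, 0, 0, 0, -0.025, 0, 0, 0, 0, -0.025, 0, 0, 0, 0, -0.0225, 0, 0, 0, 0, 0, 0, 0, 0, 0, 0, 0, 0, 0]'

```text
clock: 4.2
position: [0.5496, -0.1041, 0.0411]
ee_rot: [-0.144, -3.138, -0.0]
force: [-0.4, -0.3, 0.4]
width: 0.996
```

```bash
python3 st.py; python3 - <<'E'
from cell import eyes
import cv2,numpy as np
a=eyes.get_image("scene")[:,:,::-1];b=eyes.get_image("top")[:,:,::-1]
cv2.imwrite('pics/v2.png',np.hstack([cv2.resize(a[130:300,180:384],(400,333)),cv2.resize(b[150:400,220:520],(400,333))]))
E
```

```text
t 4.2 p [ 0.5496 -0.1041  0.0411] till x,y -0.0316 -0.0836 yaw err deg -0.02 tilt [ 0.001  0.    -1.   ]
F till -0.32 -0.33 0.42 w 0.9959396370836295 [ 0.01 -0.02  0.  ]
```

View pics/v2.png

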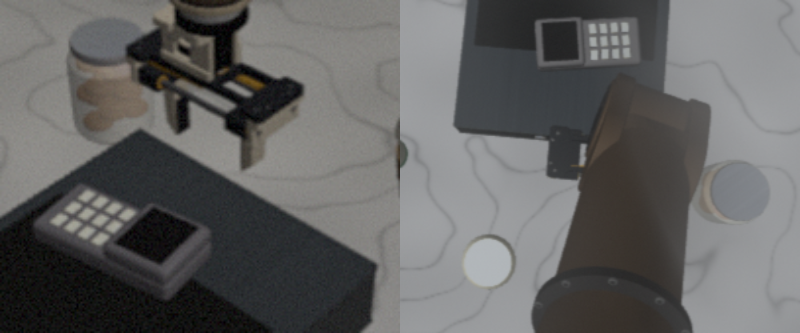

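The fingers are just in front of the till and clear of the jar. Now I press slowly.

apply_moves --targets '[0, -0.005, 0, 0, 0, 0, -0.005, 0, 0, 0, 0, -0.005, 0, 0, 0, 0, -0.005, 0, 0, 0, 0, 0, 0, 0, 0]'

```text
clock: 4.92
position: [0.5581, -0.1048, 0.0412]
ee_rot: [0.144, 3.138, -0.0]
force: [-0.9, -0.5, 0.6]
width: 1.002
```

```bash
python3 st.py
```

```text
t 4.925 p [ 0.5581 -0.1048  0.0412] till x,y -0.0231 -0.0836 yaw err deg -0.02 tilt [-0. -0. -1.]
F till -0.86 -0.61 0.58 w 1.0021761516450094 [ 0.01 -0.   -0.01]
```

apply_moves --targets '[0, -0.004, 0, 0, 0, 0, 0, 0, 0, 0]'

```text
clock: 5.18
position: [0.5596, -0.105, 0.0412]
ee_rot: [0.144, 3.138, 0.0]
force: [0.3, -0.9, 0.2]
width: 1.0
```

```bash
python3 st.py
```

```text
t 5.175 p [ 0.5596 -0.105   0.0412] till x,y -0.0215 -0.0836 yaw err deg -0.02 tilt [-0.  0. -1.]
F till 0.4 -0.88 0.16 w 1.0003346910591773 [ 0.04 -0.01 -0.02]
```

apply_moves --targets '[0, -0.004, 0, 0, 0, 0, 0, 0, 0, 0]'

```text
clock: 5.42
position: [0.5613, -0.1051, 0.0412]
ee_rot: [0.144, 3.138, 0.0]
force: [-0.7, -0.9, -0.2]
width: 1.001
```

```bash
python3 st.py
```

```text
t 5.425 p [ 0.5613 -0.1051  0.0412] till x,y -0.0199 -0.0836 yaw err deg -0.01 tilt [-0.  0. -1.]
F till -0.58 -0.93 -0.19 w 1.0008487823741425 [ 0.01  0.05 -0.02]
```

apply_moves --targets '[0, -0.004, 0, 0, 0, 0, 0, 0, 0, 0]'

```text
clock: 5.68
position: [0.5629, -0.1052, 0.0412]
ee_rot: [0.144, 3.138, 0.0]
force: [-0.6, 0.1, -0.1]
width: 0.996
```

```bash
python3 st.py; python3 - <<'E'
from cell import eyes
import cv2,numpy as np
a=eyes.get_image("scene")[:,:,::-1];b=eyes.get_image("top")[:,:,::-1]
cv2.imwrite('pics/v3.png',np.hstack([cv2.resize(a[130:230,220:340],(400,333),interpolation=2),cv2.resize(b[200:300,300:420],(400,333),interpolation=2)]))
E
```

```text
t 5.675 p [ 0.5629 -0.1052  0.0412] till x,y -0.0183 -0.0835 yaw err deg -0.01 tilt [-0.  0. -1.]
F till -0.6 0.0 -0.07 w 0.9956426230538311 [-0.03  0.01  0.05]
```

View pics/v3.png

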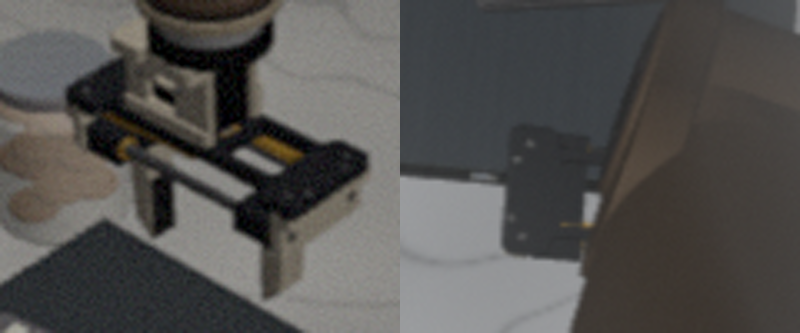

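```bash
python3 - <<'E'
from cell import arm,eyes
from h import *
S=eyes.camera_params('scene');T=eyes.camera_params('top')
n=np.array([.09112,.99584]);ex=np.array([n[1],-n[0]]);mid=np.array([.5887,-.0237])
W=lambda x,y,z:np.r_[mid+x*ex+y*n,z]
for nm,p in dict(tipfar=W(-.0183+.0095,-.0835+.065,.041),tipback=W(-.0183-.0095,-.0835+.065,.041),tipc=W(-.0183,-.0835+.0555,.041),edge=W(0,-.028,.088),btnfinger=W(-.0183,-.139,.041)).items():
    q=px(S,p); t=px(T,p); print(nm,q,'crop',(q-[220,130])*3.333,'top',t,(t-[300,200])*3.333)
# top view: finger carriage outer edge
E
```

```text
tipfar [304.41564743 236.99121121] crop [281.35735287 356.60170698] top [344.14505145 259.06935505] [147.13545647 196.87816038]
tipback [310.30819572 232.57272782] crop [300.99721634 341.87490181] top [343.45834032 267.6361958 ] [144.84664827 225.43144061]
tipc [304.02054229 232.84054232] crop [280.04046744 342.76752757] top [348.10501881 263.71714363] [160.3340277  212.36923972]
edge [298.08117534 219.96208206] crop [260.2445574 299.8436195] top [349.93027223 253.12365136] [166.41759736 177.06112999]
btnfinger [266.62196227 211.304047  ] crop [155.39100025 270.98638864] top [398.54110055 268.04997526] [328.43748812 226.81056753]
```

```bash
python3 - <<'E'
from cell import eyes
import cv2,numpy as np
a=eyes.get_image("scene")[:,:,::-1]
cv2.imwrite('pics/v4.png',cv2.convertScaleAbs(cv2.resize(a[150:250,230:350],(792,600),interpolation=cv2.INTER_CUBIC),alpha=1.6,beta=10))
E
```

```text
(no output)
```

View pics/v4.png

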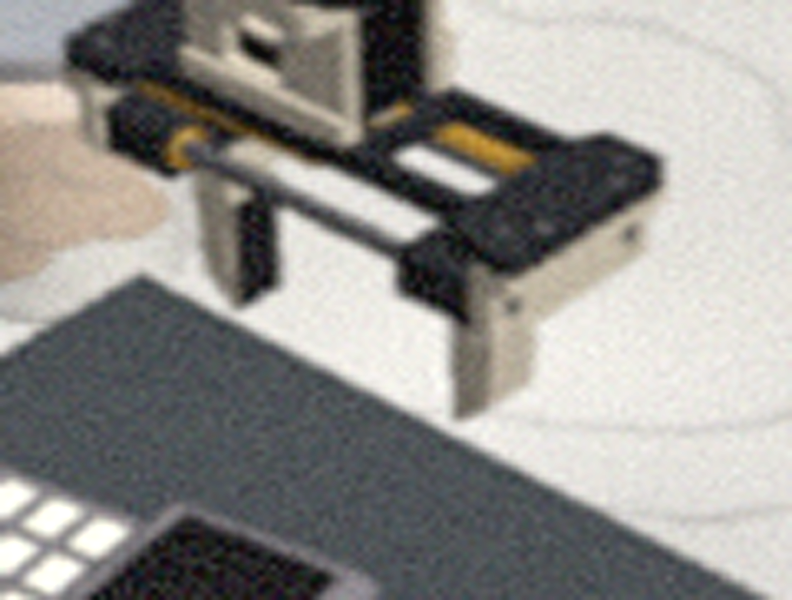

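```bash
python3 - <<'E'
from cell import arm,eyes
from h import *
S=eyes.camera_params('scene');T=eyes.camera_params('top')
n=np.array([.09112,.99584]);ex=np.array([n[1],-n[0]]);mid=np.array([.5887,-.0237])
W=lambda x,y,z:np.r_[mid+x*ex+y*n,z]
from itertools import product
# inner faces y=-.0835±.046 ; outer ±.065
for x,y,z in product((-.0088,-.0183,-.0278),(-.1485,-.1295,-.0375,-.0185),(.041,.06,.075)):
    q=px(S,W(x,y,z)); print(x,y,z,((q-[230,150])*[6.6,6]).round())
for p in [W(-.016,-.14,.068),W(0,-.14,.088),W(-.016,-.127,.068),W(-.016,-.153,.068)]: print(((px(S,p)-[230,150])*[6.6,6]).round())
E
```

```text
-0.0088 -0.1485 0.041 [202. 369.]
-0.0088 -0.1485 0.06 [199. 329.]
-0.0088 -0.1485 0.075 [197. 297.]
-0.0088 -0.1295 0.041 [242. 391.]
-0.0088 -0.1295 0.06 [240. 350.]
-0.0088 -0.1295 0.075 [238. 318.]
-0.0088 -0.0375 0.041 [447. 499.]
-0.0088 -0.0375 0.06 [446. 458.]
-0.0088 -0.0375 0.075 [446. 425.]
-0.0088 -0.0185 0.041 [491. 522.]
-0.0088 -0.0185 0.06 [491. 481.]
-0.0088 -0.0185 0.075 [491. 448.]
-0.0183 -0.1485 0.041 [222. 357.]
-0.0183 -0.1485 0.06 [219. 317.]
-0.0183 -0.1485 0.075 [217. 285.]
-0.0183 -0.1295 0.041 [262. 378.]
-0.0183 -0.1295 0.06 [260. 338.]
-0.0183 -0.1295 0.075 [258. 306.]
-0.0183 -0.0375 0.041 [467. 486.]
-0.0183 -0.0375 0.06 [466. 445.]
-0.0183 -0.0375 0.075 [466. 412.]
-0.0183 -0.0185 0.041 [511. 509.]
-0.0183 -0.0185 0.06 [511. 468.]
-0.0183 -0.0185 0.075 [511. 435.]
-0.0278 -0.1485 0.041 [241. 345.]
-0.0278 -0.1485 0.06 [239. 305.]
-0.0278 -0.1485 0.075 [237. 273.]
-0.0278 -0.1295 0.041 [282. 366.]
-0.0278 -0.1295 0.06 [279. 326.]
-0.0278 -0.1295 0.075 [278. 294.]
-0.0278 -0.0375 0.041 [486. 473.]
-0.0278 -0.0375 0.06 [486. 432.]
-0.0278 -0.0375 0.075 [486. 399.]
-0.0278 -0.0185 0.041 [530. 495.]
-0.0278 -0.0185 0.06 [530. 455.]
-0.0278 -0.0185 0.075 [531. 422.]
[231. 312.]
[194. 289.]
[259. 327.]
[203. 298.]
```

The scene view puts the fingertips near the top-plate edge, higher than I expected. To check, I'll triangulate the gripper's carriage corners from both views.

```bash
python3 - <<'E'
from cell import arm,eyes
from h import *
S=eyes.camera_params('scene');T=eyes.camera_params('top')
n=np.array([.09112,.99584]);ex=np.array([n[1],-n[0]]);mid=np.array([.5887,-.0237])
def tri(s,t):
    o1,d1=ray(S,s);o2,d2=ray(T,t);d1/=np.linalg.norm(d1);d2/=np.linalg.norm(d2)
    k=np.linalg.lstsq(np.c_[d1,-d2],o2-o1,rcond=None)[0]
    a,b=o1+k[0]*d1,o2+k[1]*d2;p=(a+b)/2;return ((p[:2]-mid)@ex).round(4),((p[:2]-mid)@n).round(4),p[2].round(4),'gap',np.linalg.norm(a-b).round(4)
print(tri((330,177.5),(331,275)),tri((308,195),(333,237.5)))
print('check till L corner',tri((371,264),(261.5,246)))
b=eyes.get_image('top')[:,:,::-1]; a=eyes.get_image('scene')[:,:,::-1]
cv2.imwrite('pics/v5.png',np.hstack([cv2.convertScaleAbs(cv2.resize(q,None,fx=5,fy=5,interpolation=cv2.INTER_CUBIC),alpha=1.8) for q in (a[150:250,265:345],b[215:315,310:390])]))
E
```

```text
(np.float64(-0.0555), np.float64(0.0086), np.float64(0.1825), 'gap', np.float64(0.0007)) (np.float64(0.016), np.float64(0.0117), np.float64(0.1815), 'gap', np.float64(0.0017))
check till L corner (np.float64(0.0002), np.float64(0.1602), np.float64(0.0816), 'gap', np.float64(0.0012))
```

View pics/v5.png

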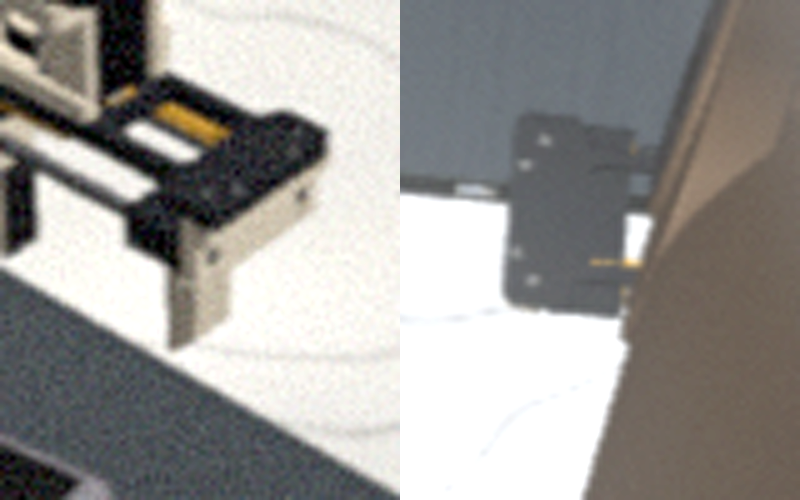

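apply_moves --targets '[0, 0.05, 0, 0, 0, 0, 0.05, 0, 0, 0, 0, 0, 0, 0, 0]'

```text
clock: 6.3
position: [0.5216, -0.1015, 0.0412]
ee_rot: [-0.144, -3.137, -0.001]
force: [0.9, -0.1, -0.2]
width: 0.998
```

```bash
python3 st.py; python3 - <<'E'
from cell import arm,eyes
from h import *
S=eyes.camera_params('scene')
n=np.array([.09112,.99584]);ex=np.array([n[1],-n[0]]);mid=np.array([.5887,-.0237])
W=lambda x,y,z:np.r_[mid+x*ex+y*n,z]
a=eyes.get_image('scene')[:,:,::-1]
o=arm.observe();d=o['position'][:2]-mid;x0,y0=d@ex,d@n
v=cv2.convertScaleAbs(cv2.resize(a[130:230,230:350],(792,600),interpolation=cv2.INTER_CUBIC),alpha=1.6,beta=10)
for z,c in((o['position'][2],(0,0,255)),(.088,(255,0,0))):
  for sx in(-1,1):
    for yy in(-.065,-.046,.046,.065):
      q=(px(S,W(x0+sx*.0095,y0+yy,z))-[230,130])*[6.6,6]; cv2.circle(v,tuple(int(k) for k in q),4,c,-1)
cv2.imwrite('pics/v6.png',v)
E
```

```text
t 6.3 p [ 0.5216 -0.1015  0.0412] till x,y -0.0597 -0.0836 yaw err deg -0.04 tilt [ 0.001  0.    -1.   ]
F till 0.86 -0.01 -0.19 w 0.9980204866702288 [ 0.02 -0.08 -0.05]
```

View pics/v6.png

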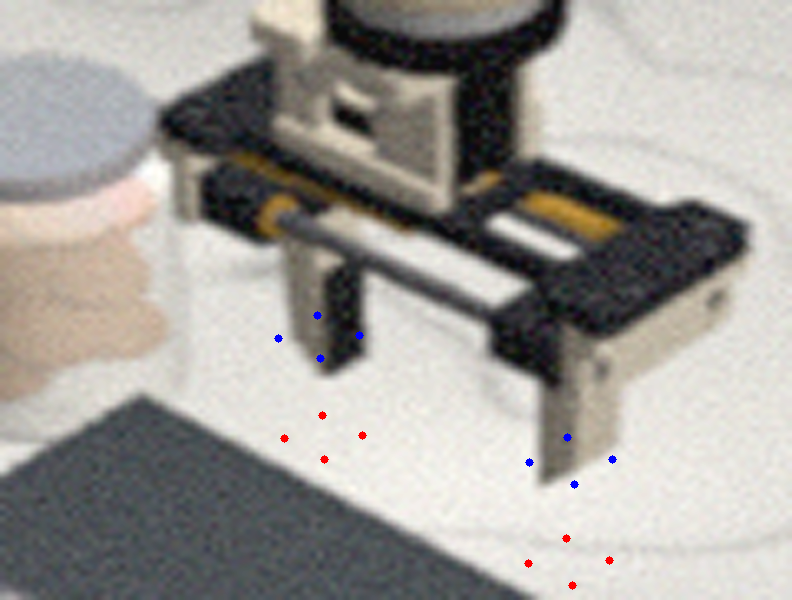

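The overlay settles it. The tips predicted from the reported z (red) are well below the tips in the image, which match about z≈0.083 (blue is 0.088). So the open fingertips really are about 42 mm above the reported TCP height and were passing over the button. I'm now clear of the till, so I'll descend and recheck.

apply_moves --targets '[0, 0, 0, 0.03, 0, 0, 0, 0, 0.03, 0, 0, 0, 0, 0, 0]'

```text
clock: 6.72
position: [0.5221, -0.1015, 0.0157]
ee_rot: [-0.143, -3.136, 0.0]
force: [0.4, 0.1, 0.1]
width: 1.002
```

```bash
python3 st.py; cat > ov.py <<'E'
import sys
from cell import arm,eyes
from h import *
S=eyes.camera_params('scene')
n=np.array([.09112,.99584]);ex=np.array([n[1],-n[0]]);mid=np.array([.5887,-.0237])
W=lambda x,y,z:np.r_[mid+x*ex+y*n,z]
a=eyes.get_image('scene')[:,:,::-1]
o=arm.observe();d=o['position'][:2]-mid;x0,y0=d@ex,d@n
v=cv2.convertScaleAbs(cv2.resize(a[140:240,230:350],(792,600),interpolation=cv2.INTER_CUBIC),alpha=1.6,beta=10)
for z,c in((o['position'][2],(0,0,255)),(o['position'][2]+.043,(255,0,0))):
  for sx in(-1,1):
    for yy in(-.065,-.046,.046,.065):
      q=(px(S,W(x0+sx*.0095,y0+yy,z))-[230,140])*[6.6,6]; cv2.circle(v,tuple(int(k) for k in q),4,c,-1)
cv2.imwrite(sys.argv[1],v)
E
python3 ov.py pics/v7.png
```

```text
t 6.725 p [ 0.5221 -0.1015  0.0157] till x,y -0.0593 -0.0835 yaw err deg -0.01 tilt [ 0.003 -0.    -1.   ]
F till 0.42 0.13 0.12 w 1.0019439248820645 [ 0.01 -0.02 -0.01]
```

View pics/v7.png

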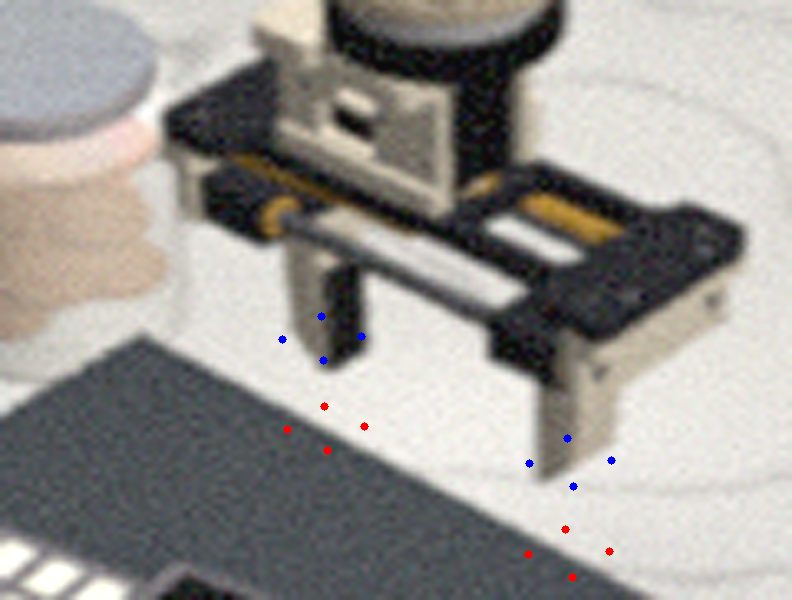

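apply_moves --targets '[0, 0, 0, 0.02, 0, 0, 0, 0, 0.02, 0, 0, 0, 0, 0, 0]'

```text
clock: 7.15
position: [0.5223, -0.1015, 0.0005]
ee_rot: [-0.144, -3.137, -0.0]
force: [0.2, -0.2, -0.3]
width: 1.001
```

```bash
python3 st.py;python3 ov.py pics/v8.png
```

```text
t 7.15 p [ 5.223e-01 -1.015e-01  5.000e-04] till x,y -0.059 -0.0835 yaw err deg -0.02 tilt [ 0.001  0.    -1.   ]
F till 0.18 -0.23 -0.3 w 1.0014677741666158 [0.05 0.03 0.  ]
```

View pics/v8.png

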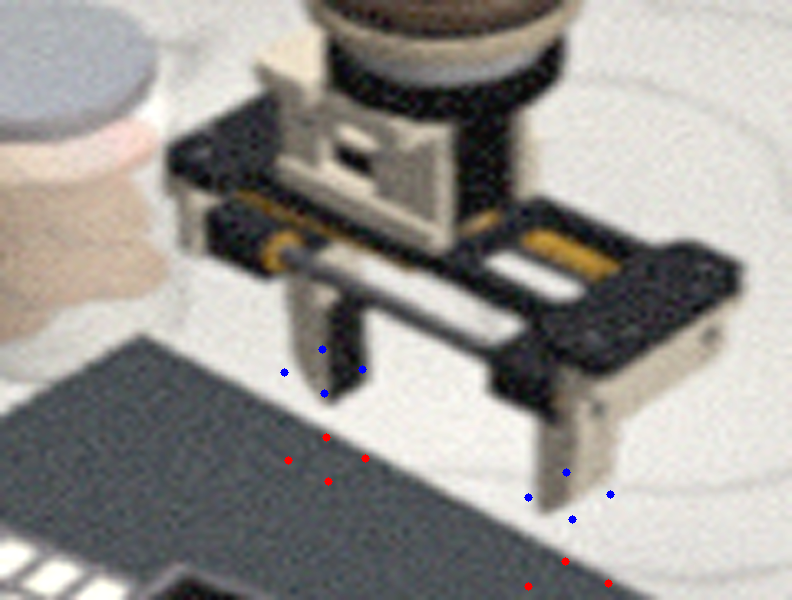

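The offset held through the descent and there is no contact force, so the tips are at about z≈45 mm, which is button height. I'll advance again.

apply_moves --targets '[0, -0.02, 0, 0, 0, 0, -0.02, 0, 0, 0, 0, -0.02, 0, 0, 0, 0, -0.0175, 0, 0, 0, 0, 0, 0, 0, 0, 0, 0, 0, 0, 0]'

```text
clock: 7.95
position: [0.5535, -0.1044, 0.0011]
ee_rot: [-0.144, -3.138, -0.0]
force: [-0.7, -0.3, -0.3]
width: 1.0
```

```bash
python3 st.py;python3 ov.py pics/v9.png
```

```text
t 7.95 p [ 0.5535 -0.1044  0.0011] till x,y -0.0277 -0.0836 yaw err deg -0.02 tilt [ 0.  0. -1.]
F till -0.63 -0.4 -0.29 w 0.9998792617241392 [0.04 0.03 0.01]
```

View pics/v9.png

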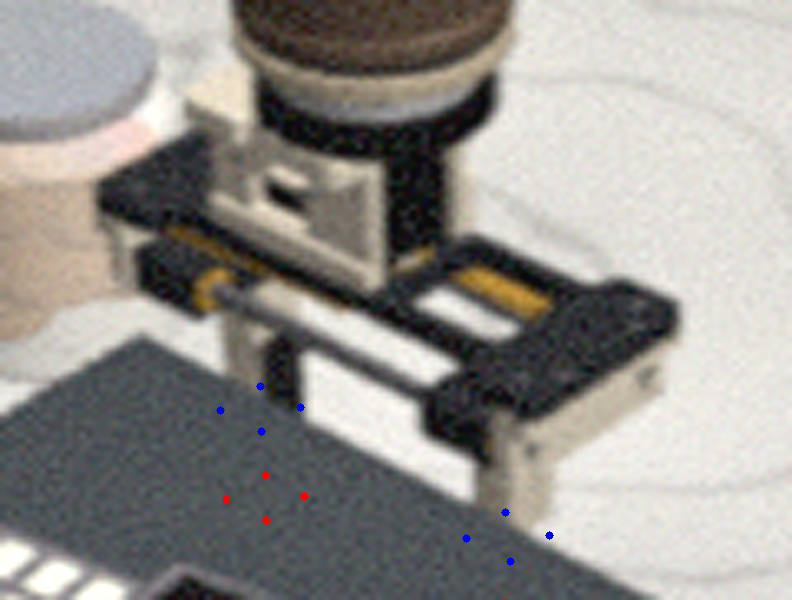

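The fingers now dip behind the till's top edge. I'll press in small steps.

apply_moves --targets '[0, -0.004, 0, 0, 0, 0, -0.004, 0, 0, 0, 0, 0, 0, 0, 0]'

```text
clock: 8.38
position: [0.5563, -0.1046, 0.0011]
ee_rot: [-0.144, -3.137, -0.0]
force: [-2.9, 0.5, 1.8]
width: 1.003
```

```bash
python3 st.py
```

```text
t 8.375 p [ 0.5563 -0.1046  0.0011] till x,y -0.0249 -0.0835 yaw err deg -0.03 tilt [ 0.001  0.    -1.   ]
F till -2.94 0.19 1.77 w 1.002635732228084 [ 0.04  0.55 -0.18]
```

The button is in contact at about 2.9 N, at the position I predicted. I'll keep pressing.

apply_moves --targets '[0, -0.004, 0, 0, 0, 0, -0.004, 0, 0, 0, 0, 0, 0, 0, 0]'

```text
clock: 8.75
position: [0.5586, -0.1049, 0.001]
ee_rot: [-0.145, -3.136, -0.001]
force: [-5.6, 1.0, 4.6]
width: 0.999
```

```bash
python3 st.py
```

```text
t 8.75 p [ 0.5586 -0.1049  0.001 ] till x,y -0.0226 -0.0836 yaw err deg -0.05 tilt [ 0.003  0.    -1.   ]
F till -5.7 0.47 4.59 w 0.9992011643404484 [-0.    1.23 -0.4 ]
```

apply_moves --targets '[0, -0.004, 0, 0, 0, 0, -0.004, 0, 0, 0, 0, -0.004, 0, 0, 0, 0, -0.004, 0, 0, 0, 0, 0, 0, 0, 0, 0, 0, 0, 0, 0]'

```text
clock: 9.5
position: [0.5625, -0.1052, 0.0005]
ee_rot: [-0.144, -3.132, -0.002]
force: [-13.0, 1.1, 7.5]
width: 1.003
```

```bash
python3 st.py
```

```text
t 9.5 p [ 5.625e-01 -1.052e-01  5.000e-04] till x,y -0.0187 -0.0836 yaw err deg -0.02 tilt [ 0.007  0.001 -1.   ]
F till -13.01 -0.08 7.53 w 1.0028441285958085 [0.25 2.44 0.18]
```

The total is now −13 N, and the moment about z has changed sign as the second finger took load, so the drawer looks caught. I'll hold briefly and look.

apply_moves --targets '[0, 0, 0, 0, 0, 0, 0, 0, 0, 0]'

```text
clock: 9.75
position: [0.5625, -0.1052, 0.0005]
ee_rot: [-0.143, -3.132, -0.002]
force: [-12.9, 1.2, 8.7]
width: 1.002
```

```bash
python3 st.py; cat > dr.py <<'E'
import sys
from cell import eyes
from h import *
n=np.array([.09112,.99584]);ex=np.array([n[1],-n[0]]);mid=np.array([.5887,-.0237])
T=eyes.camera_params('top');b=eyes.get_image('top')[:,:,::-1]
s=eyes.get_image('scene')[:,:,::-1]
cv2.imwrite(sys.argv[1],np.hstack([cv2.resize(b[210:335,245:395],(480,400),interpolation=2),cv2.resize(s[170:320,250:370],(320,400),interpolation=2)]))
g=b.mean(2)
for c in (280,290,300): print(c,g[240:310,c].astype(int))
E
python3 dr.py pics/d1.png
```

```text
t 9.75 p [ 5.625e-01 -1.052e-01  5.000e-04] till x,y -0.0187 -0.0835 yaw err deg -0.02 tilt [ 0.007  0.001 -1.   ]
F till -12.96 0.03 8.71 w 1.0020414610543273 [0.3  2.4  0.13]
280 [ 74  71  72  71  72  73  74  68  71  72  73  72  58  57  75 127 152 156
 157 156 157 157 157 156 157 156 156 157 157 157 158 158 158 158 158 158
 158 158 158 158 158 155 154 152 148 143 142 149 152 155 156 157 157 157
 158 157 157 158 158 158 158 158 158 158 159 159 158 158 158 159]
290 [ 71  71  71  72  72  72  72  71  66  70  71  72  72  59  58  80 138 156
 158 158 156 156 155 152 147 142 137 141 147 152 154 155 155 156 156 157
 157 157 157 157 157 156 157 156 157 156 156 156 157 156 157 156 155 156
 154 154 150 147 142 142 144 146 150 153 155 155 156 156 156 155]
300 [ 67  68  69  69  70  71  70  70  68  67  70  71  72  69  55  56  84 149
 155 155 155 156 155 156 155 155 154 155 154 153 152 150 147 142 137 134
 136 143 146 150 151 151 152 152 153 152 152 153 153 153 153 154 154 154
 155 155 156 156 156 155 156 156 157 158 158 157 157 158 157 157]
```

View pics/d1.png

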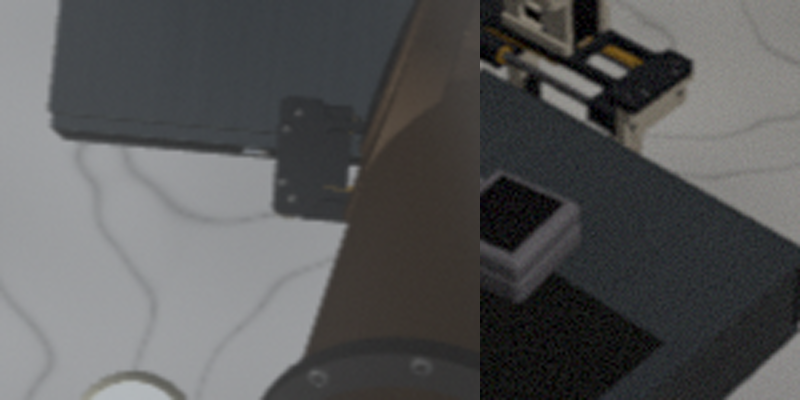

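The top view shows the drawer front moved about 4.7 px, so it is about 10 mm out and resting on the finger with the button still in. I'll retreat slowly at about 25 mm/s.

apply_moves --targets '[0, 0.004, 0, 0, 0, 0, 0.006, 0, 0, 0, 0, 0.008, 0, 0, 0, 0, 0.008, 0, 0, 0, 0, 0.008, 0, 0, 0, 0, 0.008, 0, 0, 0, 0, 0.008, 0, 0, 0, 0, 0.008, 0, 0, 0, 0, 0.008, 0, 0, 0, 0, 0.008, 0, 0, 0, 0, 0.008, 0, 0, 0, 0, 0.008, 0, 0, 0, 0, 0.008, 0, 0, 0, 0, 0.008, 0, 0, 0, 0, 0.008, 0, 0, 0]'

```text
clock: 11.72
position: [0.5208, -0.1013, 0.0011]
ee_rot: [-0.143, -3.138, -0.0]
force: [-5.6, 0.4, -2.3]
width: 0.999
```

```bash
python3 st.py; python3 dr.py pics/d2.png
```

```text
t 11.725 p [ 0.5208 -0.1013  0.0011] till x,y -0.0606 -0.0835 yaw err deg -0.01 tilt [ 0.  0. -1.]
F till -5.57 -0.09 -2.33 w 0.9987625658315741 [0.02 0.92 0.26]
280 [ 70  69  71  70  70  69  72  76  74  77  80  89  99 101 102 102 102 102
 103 104 105 104 106 105 105 102  77  73  72  72  73  73  62  89 149 155
 154 155 155 155 154 154 152 149 144 140 142 145 149 152 153 155 155 155
 155 156 155 156 156 156 154 156 156 156 156 156 156 157 157 157]
290 [ 69  69  69  68  69  69  69  70  77  89  89  86  85  78  75  76  79  73
  71  71  70  70  70  70  70  70  69  69  72  72  71  72  70  62  92 148
 154 155 155 155 154 155 154 154 155 154 153 155 153 155 154 154 154 154
 152 150 148 144 140 140 141 145 148 150 153 153 154 154 154 153]
300 [ 65  66  67  67  66  67  67  67  67  77  96 100 105  98  88  74  68  68
  67  68  68  68  69  68  68  68  69  69  67  72  71  70  70  64  59  84
 129 141 144 146 147 150 150 150 150 150 150 150 150 151 151 151 152 152
 153 154 153 153 153 154 154 154 154 155 155 155 154 155 155 156]
```

View pics/d2.png

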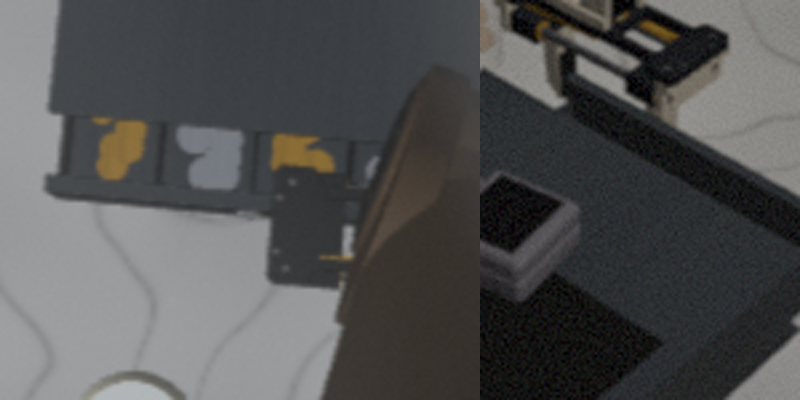

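The drawer is following the finger, about 50 mm open with −5.6 N of spring force, and the coffee is clear. I'll continue at the same pace past the end of the spring.

apply_moves --targets '[0, 0.006, 0, 0, 0, 0, 0.008, 0, 0, 0, 0, 0.008, 0, 0, 0, 0, 0.008, 0, 0, 0, 0, 0.008, 0, 0, 0, 0, 0.008, 0, 0, 0, 0, 0.008, 0, 0, 0, 0, 0.008, 0, 0, 0, 0, 0.008, 0, 0, 0, 0, 0.006, 0, 0, 0, 0, 0.006, 0, 0, 0, 0, 0.006, 0, 0, 0, 0, 0, 0, 0, 0]'

```text
clock: 13.45
position: [0.4861, -0.0983, 0.0013]
ee_rot: [0.144, 3.138, -0.0]
force: [0.3, -0.3, 0.7]
width: 1.001
```

```bash
python3 st.py; python3 dr.py pics/d3.png
```

```text
t 13.45 p [ 0.4861 -0.0983  0.0013] till x,y -0.0953 -0.0837 yaw err deg -0.03 tilt [-0. -0. -1.]
F till 0.28 -0.26 0.7 w 1.0012636191161697 [0.06 0.03 0.05]
280 [ 69  69  68  68  67  69  72  80  97 101 100 101 100  94  92  97 101 100
  96  87  90  94  95  98 100 102 101 100 100 100 102 101 104 104 105 104
 106 103  92  71  71  72  71  72  71  73 116 141 148 150 152 153 153 153
 153 153 153 154 154 154 155 154 154 155 154 154 155 155 154 155]
290 [ 68  67  69  68  69  67  68  67  61  65  66  66  67  67  70  76  82  84
  83  79  73  71  72  73  69  70  69  70  70  69  70  71  69  71  70  71
  71  71  70  69  65  71  72  71  71  70  73 124 150 152 152 152 151 151
 151 149 146 142 138 138 140 143 146 148 150 151 152 152 152 152]
300 [ 66  66  65  65  67  67  66  66  64  61  65  67  65  65  68  75  96 108
 110 112 109 111 116 119 120 120 119 109  89  73  68  67  68  68  68  69
  68  69  70  69  69  65  71  71  72  71  70  73 124 146 149 150 150 150
 151 151 152 151 152 152 152 152 153 153 154 154 153 152 154 153]
```

View pics/d3.png

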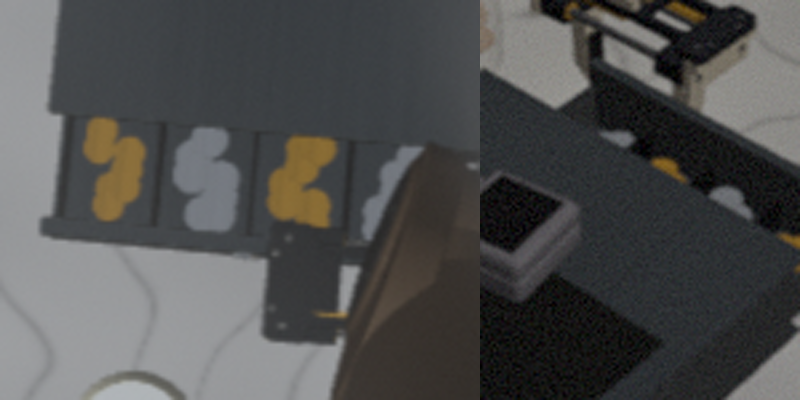

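The contact force has gone to zero and the drawer stands about 80 mm open. I'll back off a little more, then lift away.

apply_moves --targets '[0, 0.02, 0, 0, 0, 0, 0.02, 0, 0, 0, 0, 0, 0, -0.05, 0, 0, 0, 0, -0.1, 0, 0, 0, 0, -0.1, 0, 0, 0, 0, -0.1, 0, 0, 0, 0, -0.1, 0, 0, 0, 0, -0.1, 0, 0, 0.1, 0, -0.05, 0, 0, 0, 0, 0, 0, 0, 0, 0, 0, 0, 0, 0, 0, 0, 0]'

```text
clock: 15.05
position: [0.4304, -0.093, 0.2405]
ee_rot: [-0.143, -3.137, 0.0]
force: [-0.7, 0.0, -0.3]
width: 1.001
```

```bash
python3 st.py; python3 dr.py pics/d4.png|tail -1; python3 - <<'E'
from cell import eyes
from h import *
b=eyes.get_image('top')[:,:,::-1];cv2.imwrite('pics/t4.png',b);cv2.imwrite('pics/s4.png',eyes.get_image('scene')[:,:,::-1])
n=np.array([.09112,.99584]);ex=np.array([n[1],-n[0]]);mid=np.array([.5887,-.0237])
P=eyes.camera_params('top')
for uv in [(290,287),(300,288)]:
    print('drawer',-(onz(P,uv,.079)[:2]-mid)@ex)
E
```

```text
t 15.05 p [ 0.4304 -0.093   0.2405] till x,y -0.1514 -0.0834 yaw err deg -0.01 tilt [ 0.001 -0.    -1.   ]
F till -0.74 -0.02 -0.28 w 1.0010679963047882 [-0.01 -0.04 -0.04]
 151 151 153 153 152 153 153 154 154 154 154 154 155 154 155 155]
drawer 0.08153758994954291
drawer 0.08180358686080856
```

View pics/t4.png

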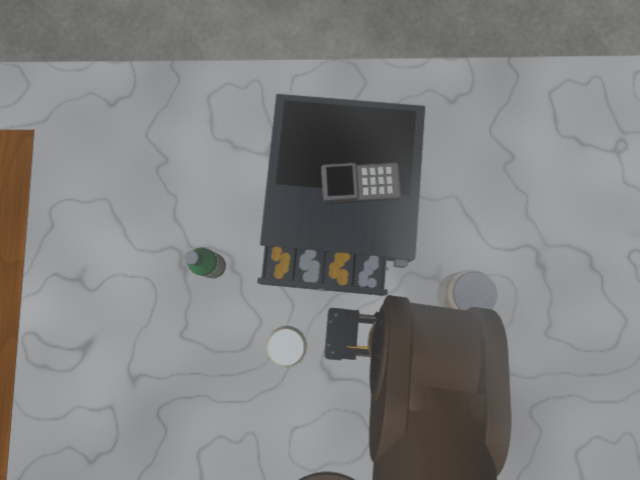

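View pics/s4.png

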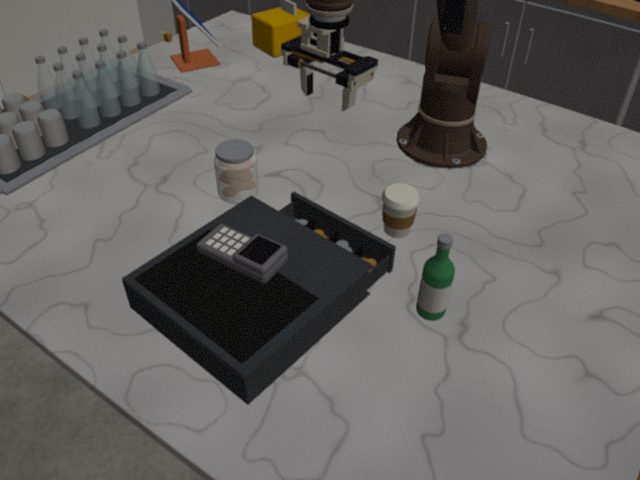

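The top view shows the drawer about 82 mm open and still, and the button back out at (401,264). The coffee (287,346), bottle (202,262), jar (471,293) and card reader (360,181) are at their starting pixels, and the gripper is clear of everything. I'm handing in the job.

```bash
python3 -c "
from cell import arm
print(arm.sign_off())"
```

```text
the job is handed in; nothing more can be done
None
```

The till is open: the drawer was caught on the finger about 10 mm out and now stands about 82 mm open. I handed the job in at about 15 s with the hand clear; no verdict is reported.

- **Release and catch:** I pressed the button with one finger of the open gripper. The force rose from about 3 N to 13 N and the moment about z reversed as the drawer came onto the other finger. I held it there for at least a quarter of a second with the button in.
- **Letting it out:** I backed away at about 25 mm/s. The force fell to 0 N once the spring was spent, then I backed off further and lifted away.
- **Last checks:** The measured force was only sensor noise. The button looked back out. By eye, the coffee, bottle, jar and card reader stood at their starting pixels.
- **Not measured directly:** The button's travel and the drawer's speed were inferred from positions, forces and pictures.
- **What disagreed:** The fingertips were about 43 mm higher than the reported TCP height, so my first press passed over the button without touching anything. I spotted this in the scene picture, lowered the hand by that amount and pressed again. I never found the cause.

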